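Plug the oxygen flowmeter into the bench outlet

TASK

Connect the green-capped oxygen flowmeter from the wooden rack to the bench oxygen outlet: pull the outlet's green sleeve back down until it stays, then gently press the flowmeter's probe upright into the socket until it is fully home and the sleeve springs forward to lock it. Feel for the socket and do not force the probe against it; let go and leave the red-capped gauge and the other things on the table where they are.

Things in the scene. Friction and masses are not known exactly. Their poses are not given: they have to be found in the camera images.
- outlet: White box 110 x 110 x 50 mm, fixed to the table, the oxygen socket standing upright on it. Origin at the centre of the box's underside, z up. Round the brass socket is the green ribbed sleeve: 40 mm in diameter, top edge nominally 108 mm and lower end 70 mm above the origin when forward; its lowest 5 mm is a flange 46 mm wide. A copper pipe leaves the box at its +x side, to 81 mm from the centre.
- socket_nominal (a point): Fixed point of the box, 115 mm above its origin: the NOMINAL place of the socket's mouth. Socket: brass tube facing up, outside 30 mm, bore 20 mm in diameter, mouth rim flat. The true mouth, sleeve and all, is off from this by up to 7 mm along the box's x, 7 mm along its y and 4 mm up or down; this reading does NOT show that: feel for it.
- mount (a point): Fixed point at the centre of the box's top. Here a floating rubber mount carries socket and sleeve together: no return spring, about 4 N friction along the box's x and y, 8 mm travel each way, firm in height. Pushed sideways, they give way and stay there: closing the gripper on the sleeve centres them between the pads along the closing line. They do not turn or tilt.
- bore_nominal (a point): Fixed point of the box, 17.5 mm below socket_nominal: the level of three pawls in the bore. Sleeve forward, they bar the probe; sleeve back, they are withdrawn and a trip pin stands up to 23 mm below the mouth. Pressing the pin down some 4 mm with the probe (about 8 N, falling to nothing) sends the sleeve forward and the pawls close over the probe's head; 1 mm more and the shoulder is home.
- sleeve (a joint): Sleeve travel in m: 0 = forward (up, locked), 0.010 = fully back (drawn straight down by 10 mm, a hard stop). Over-centre spring: starting to pull takes about 12 N, falling to nothing at 6 mm; past 6 mm it holds itself back with up to 8 N until the probe trips it or it is pushed up again.
- flowmeter: Oxygen flowmeter, green cap and knob, 100 mm tall, 0.2 to 0.42 kg, upright in a rack hole. Origin at the centre of the probe's foot, z up its axis. Brass probe 18 mm in diameter, 28 mm long, nose tapered over 3.5 mm to 14.4 mm, groove from 6 to 17 mm; shoulder at 28 mm, steel body 30 mm in diameter to 62 mm. Home, the shoulder rests on the mouth, the foot 28 mm below it.
- flowmeter_grip (a point): Point on the flowmeter's axis 80 mm above its origin, a good place to grip: clear tube 26 mm in diameter from 62 to 90 mm, then the green cap 28 mm in diameter to 100 mm. Lower down, at 45 mm, the knob reaches 32 mm out to the flowmeter's -x and a brass outlet 34 mm to its +x.
- rack: Wooden block 65 x 180 x 40 mm, fixed, origin at the centre of its underside. Two through holes 25 mm in diameter on its y axis at -55 and +55 mm hold the flowmeter and the gauge upright, their shoulders on its top, in either order.
- vacuum_gauge: Same shape as the flowmeter but with a red cap and red knob; stands in the other hole of the rack. Leave it. Origin at the probe's foot.
- pill_bottle: Blue bottle with black cap, 44 mm in diameter, 75 mm tall, origin under its base. Leave it.
- jar: Green glass jar with white lid, 76 mm in diameter, 70 mm tall, origin under its base. Leave it.
- water_bottle: Clear bottle with steel cap, 68 mm in diameter, 210 mm tall, origin under its base. Leave it.
- pen_cup: Blue cup of pens, 72 mm in diameter, 139 mm tall with pens, origin under its base. Leave it.
- carton: Small white carton with red band, 50 x 90 x 35 mm, origin under its base. Leave it.
There are look-alikes about, which are no part of the job. What is shaped like the flowmeter but purple is not meant.

How it is judged (in metres and radians):
On the way, in this order (a step that is already met when the one before it is completed fails the run):
1. the sleeve is drawn back and stays back while the flowmeter is not in the socket (value of joint sleeve above 0.0085 m and not (contact force between flowmeter and outlet above 0.5 N)), for 0.2 s.
2. the probe is home and the sleeve has sprung forward (z of flowmeter in the frame of outlet between 0.0815 and 0.0935 m and horizontal distance between flowmeter and outlet below 0.014 m and angle between flowmeter's own z axis and vertical below 0.06 rad and value of joint sleeve below 0.002 m), for 0.1 s.
At the end, for the whole second after the job is handed in: The flowmeter stands upright (within 0.06 rad) in the outlet's socket with its foot 81.5 to 93.5 mm above the outlet's origin and within 14 mm of its axis, the sleeve forward to within 2 mm, the flowmeter at rest and released (all of step 2 and linear speed of flowmeter below 0.02 m/s and contact force between the fingers and flowmeter below 0.2 N); the robot touches nothing.
It fails at once if the flowmeter is forced: more than 40 N between it and the outlet (contact force between flowmeter and outlet above 40 N).
It fails at once if the red-capped gauge or another bystander is moved by more than 30 mm (distance of any of vacuum_gauge, pill_bottle, jar, water_bottle, pen_cup, carton from where it was at the start of the episode above 0.03 m).
It also fails if it takes over 64 s, if anything falls off the work surface, if the arm or the gripper's body presses on something with over 40 N, if the wrist force passes 120 N, or if a joint passes its speed limit or range.

ROBOT

A 6-joint arm with a two-finger parallel gripper is mounted at the origin on the work surface. World frame = base frame: x ahead of the robot, y to its left, z up, the work surface at z = 0. Lengths are in mm, angles in rad, forces in N, time in s.
With the tool pointing down it reaches from about 275 to 825 mm from the base axis. Payload 5.2 kg.
Tool frame: the origin (TCP) lies at the very end of the fingers, on their centre line; the grasp point (between the pads) lies 19 mm behind it; z points along the fingers, y is the line along which they close (so a half turn about z gives the same grasp; the last joint's range is limited). The gripper opens to 93 mm and grips with 3 to 60 N. Pads are 15 mm wide; open, the fingers measure 128 mm over their backs; the gripper's body (75 mm by 188 mm) begins 65 mm behind the grasp point.
Start: joints at [-1.457, 0.259, 1.535, -0, 1.348, -0.203], TCP at [171.361, -522.628, 218.653] pointing down, gripper open.
Joint ranges: [-3.14, 3.14], [-0.91, 2.08], [0.19, 2.58], [-1.22, 4.36], [0.22, 2.71], [-3.12, 3.12]. Speed limits (rad/s): [2.57, 2.57, 3.14, 3.14, 3.14, 3.14].

INTERFACE

Orientations are given as [roll, pitch, yaw] about the fixed x, y, z axes, in that order (R = Rz(yaw) Ry(pitch) Rx(roll)).
In Python, from bench import robot gives the robot as it stands. The module is installed in compiled form; this text tells all that it offers. Calls block until the motion is done:
- robot.move_ptp(position, orientation): joint-space move of the TCP to a pose.
- robot.move_linear(position, ori=None, speed=150, f_stop=None): straight line of the TCP; ori=None keeps the orientation; speed is the mean speed in mm/s. With f_stop (N) it stops when the force on the tool has changed by that much, and returns True; else False.
- robot.move_j(angles): joint-space move.
- robot.move_gripper(opening): opening from 0.0 (shut) to 1.0 (fully open); the grip force is fixed at half the most; returns when the fingers have stopped.
- robot.sleep(seconds).
- robot.inverse_kinematics(position, orientation): joint angles nearest the present ones, or None.
- robot.get_image(name): name is "scene" or "top" or "wrist"; returns a dict with "img" (420x560x3 uint8, blue, green, red), "fovy" (degrees; the focal length in pixels is half the picture's height over the tangent of half this angle, whatever the lens; pixels are square), "cx", "cy" (the principal point, pixels), "eye" and "orientation" of the camera in the world. Camera axes: x right, y down, z forward; pixel columns grow to the right and rows downward; lengths in mm; the calibration is good to about 2 mm. A picture is of the moment at which its call begins. There is no depth.
A pose or a line that the arm cannot do raises robot.MotionError and nothing moves.
- robot.hand_in(): hands the job in; it is judged then, once.
Readings, each from a call of its own:
- robot.current_t(): time.
- robot.current_qpos(): joint angles.
- robot.current_joint_vel(): joint speeds.
- robot.current_joint_efforts(): joint torques, N m.
- robot.current_tcp_pos(): TCP position.
- robot.current_eef_rot(): TCP orientation.
- robot.current_contact_force(): force on the tool from outside, world axes, zero at the start.
- robot.current_ft_torque(): the same for the moment, N m.
- robot.current_gripper_width(): opening from 0.0 (shut) to 1.0 (fully open).
- robot.current_finger_force(): force on a finger pad.
Only numpy, scipy, OpenCV 4.12 (cv2) and the standard library are available. Lean on these libraries where they do the work, as an engineer would, in place of code of your own. Each camera call takes 0.05 s, during which the arm holds its last target. There are 200 camera calls.

## Working session

There is one attempt and no reset: what is moved stays moved. The work goes in short steps, each a Python script; the robot and the scene stay as the last script left them, time stands still between calls to the robot, and variables do not carry over. Pictures are saved under pics/ and viewed, at most 10 in all, crops included, and the job is handed in when it is done.

```bash
mkdir -p pics
cat > h.py <<'E'
import numpy as np, cv2
from bench import robot
from scipy.spatial.transform import Rotation as R
def ray(c,u,v):
    f=c["img"].shape[0]/2/np.tan(np.radians(c["fovy"])/2)
    d=np.array([(u-c["cx"])/f,(v-c["cy"])/f,1.0])
    o=np.array(c["orientation"],float)
    M=o if o.shape==(3,3) else R.from_euler('xyz',o).as_matrix()
    return np.array(c["eye"],float),M@d
def at_z(c,u,v,z):
    e,d=ray(c,u,v); return e+d*(z-e[2])/d[2]
def proj(c,P):
    o=np.array(c["orientation"],float); M=o if o.shape==(3,3) else R.from_euler('xyz',o).as_matrix()
    f=c["img"].shape[0]/2/np.tan(np.radians(c["fovy"])/2)
    q=M.T@(np.array(P,float)-np.array(c["eye"])); return c["cx"]+f*q[0]/q[2],c["cy"]+f*q[1]/q[2]
E
python3 - <<'E'
from h import *
import pickle
for n in("top","scene"):
    c=robot.get_image(n); cv2.imwrite(f"pics/{n}0.png",c["img"]); pickle.dump(c,open(n+"0.pkl","wb"))
    print(n,c["fovy"],c["cx"],c["cy"],c["eye"],c["orientation"])
print(robot.current_eef_rot(),robot.current_t())
E
```

```text
top 48.05671365020112 285.3976021611066 213.33700666375202 [ 358.21886883   16.34399431 1234.43080886] [-3.0156589   0.00806506 -1.59846769]
scene 43.84873149835811 272.0280144649718 205.95756083974686 [ 922.13600176 -790.52785263 1144.55130952] [-2.44086065e+00  3.28454294e-04  4.51812709e-01]
[-3.14000388e+00 -3.06706503e-04  3.16829214e-01] 0.1
```

View pics/top0.png

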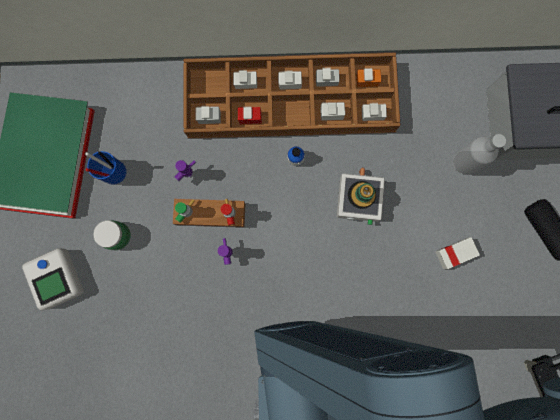

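View pics/scene0.png

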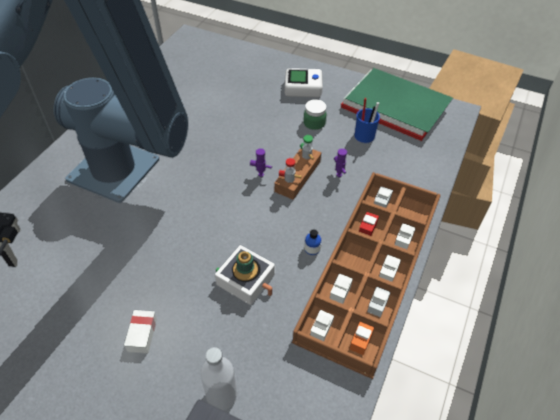

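Top view candidates: green cap (182,210), red cap (227,210), purple look-alikes (184,169) and (225,250). The green cap in the rack is the one. The outlet is at (362,197) with its copper pipe pointing up the image at (362,172), and something green at (370,221). I'll check the choice in a close crop.

Run:
```python
from h import *
import pickle
c=pickle.load(open("top0.pkl","rb")); s=pickle.load(open("scene0.pkl","rb"))
a=cv2.resize(c["img"][190:235,165:255],None,fx=4.4,fy=6*4.4/6,interpolation=cv2.INTER_CUBIC)
b=cv2.resize(c["img"][162:232,327:397],(396,396),interpolation=cv2.INTER_CUBIC)
d=cv2.resize(s["img"][130:200,270:330],(396,198*2+66)[:2],interpolation=cv2.INTER_CUBIC)
o=np.zeros((600,800,3),np.uint8); o[:198,:396]=a; o[:396,400:796]=b
e=cv2.resize(s["img"][130:200,265:335],(396,396),interpolation=cv2.INTER_CUBIC); o[200:596,:396]=e
cv2.imwrite("pics/crop.png",o)
for (u,v,z) in [(173,201,40),(243,200,40),(245,227,40),(173,227,40),(181,209,112),(227,209,112),(342,175,50),(384,178,50),(381,220,50),(339,217,50),(362,197,115)]: print(u,v,at_z(c,u,v,z).round(1))
```

```text
173 201 [549.9 309.6  40. ]
243 200 [547.3 129.6  40. ]
245 227 [477.5 125.7  40. ]
173 227 [482.8 309.5  40. ]
181 209 [518.3 272.6 112. ]
227 209 [515.1 161.7 112. ]
342 175 [ 603.1 -125.8   50. ]
384 178 [ 592.1 -232.6   50. ]
381 220 [ 484.5 -219.2   50. ]
339 217 [ 495.2 -113.6   50. ]
362 197 [ 534.4 -163.6  115. ]
```

View pics/crop.png

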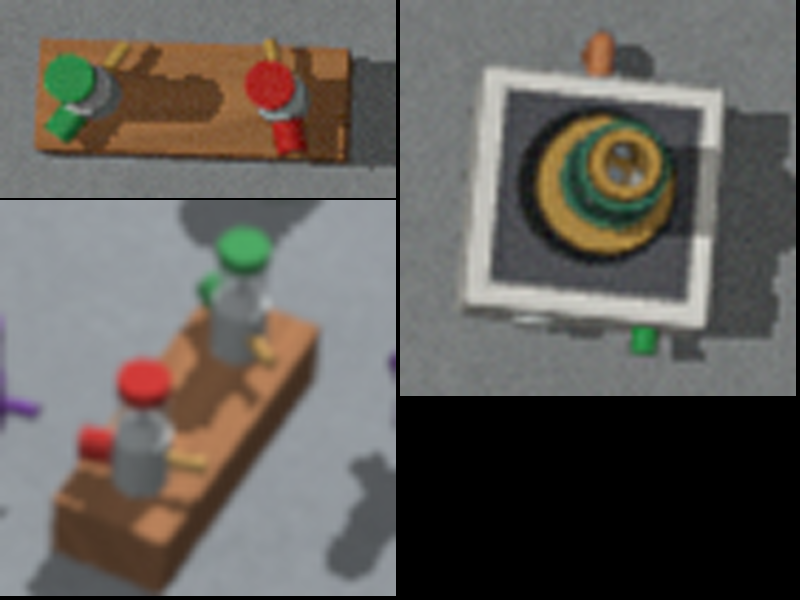

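The crop confirms the green-capped unit stands in the rack's +y hole, with the knob to the lower left and brass outlet to the upper right. The socket mouth is visible at about crop (622,160), i.e. top pixel (366,190). Next I'll take wrist views above both.

Run:
```python
from h import *
import pickle
ims=[]
c0=pickle.load(open("top0.pkl","rb")); print(at_z(c0,366.2,190.5,115))
for n,p,y in(("out",(535,-168,300),-0.11),("fm",(516,270,280),-0.05)):
    robot.move_ptp(p,(np.pi,0,y)); robot.sleep(.3)
    c=robot.get_image("wrist"); pickle.dump(c,open(f"w_{n}.pkl","wb")); ims.append(c["img"])
    print(n,robot.current_tcp_pos(),robot.current_eef_rot(),c["eye"],c["orientation"],c["fovy"])
cv2.imwrite("pics/wrist.png",cv2.resize(np.hstack(ims),(800,300),interpolation=cv2.INTER_AREA))
cv2.imwrite("pics/w_out.png",ims[0]); cv2.imwrite("pics/w_fm.png",ims[1]); print(robot.current_t())
```

```text
[ 549.94900505 -174.50091711  115.        ]
out [ 534.86246695 -168.42140722  299.93454336] [-3.14156830e+00  1.08323930e-04 -1.10677668e-01] [ 612.45746351 -177.47242814  465.25579259] [ 2.85764252e+00 -7.23783971e-04 -1.68163608e+00] 69.58886705898115
fm [516.29131157 269.47965169 280.00438232] [-3.14158502e+00 -1.73966369e-05 -5.10080314e-02] [594.35476543 265.04094305 445.39500987] [ 2.85783092e+00 -8.12663024e-04 -1.62194821e+00] 69.58886705898115
4.2833
```

View pics/w_out.png

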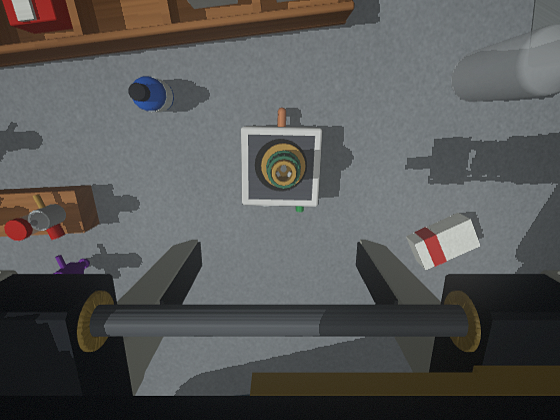

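View pics/w_fm.png

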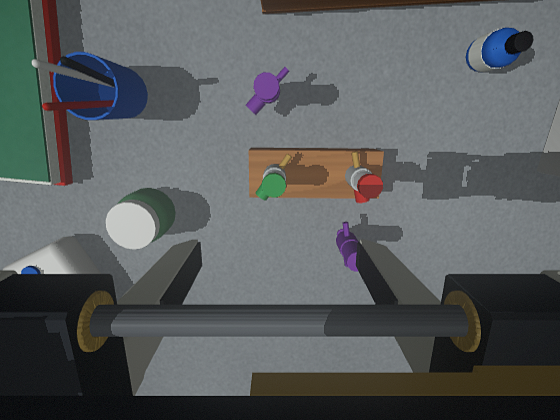

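Wrist (outlet): box corners about (242,128)–(319,206), socket mouth about (284,174). Wrist (rack): green cap centre about (273,184), red cap (370,186), rack corners (249,149)–(384,200).

Run:
```python
from h import *
import pickle
c=pickle.load(open("w_out.pkl","rb")); f=pickle.load(open("w_fm.pkl","rb")); t=pickle.load(open("top0.pkl","rb"))
P=np.array([at_z(c,u,v,50)for u,v in((242,128),(321,129),(319.5,206),(243,205))]); print("box",P.round(1).tolist(),P.mean(0))
print("mouth",at_z(c,284,174,115))
P=np.array([at_z(f,u,v,40)for u,v in((249,149),(383,151),(384,200),(249,197))]); print("rack",P.round(1).tolist(),P.mean(0))
def blob(c,roi,z,lo,hi):
    x0,y0,x1,y1=roi; m=cv2.inRange(cv2.cvtColor(c["img"][y0:y1,x0:x1],cv2.COLOR_BGR2HSV),lo,hi)
    m=cv2.morphologyEx(m,cv2.MORPH_OPEN,np.ones((9,9)) if z<0 else np.ones((3,3)))
    n,l,s,ce=cv2.connectedComponentsWithStats(m)
    for i in range(1,n): print("blob",s[i],ce[i]+[x0,y0],at_z(c,*(ce[i]+[x0,y0]),abs(z)))
blob(f,(240,150,310,215),-112,(50,90,60),(80,255,255))
blob(t,(165,190,205,230),112,(50,90,60),(80,255,255))
a=cv2.resize(c["img"][125:210,240:325],(400,400),interpolation=cv2.INTER_CUBIC)
b=cv2.resize(f["img"][145:215,245:315],(400,400),interpolation=cv2.INTER_CUBIC)
cv2.imwrite("pics/z.png",np.hstack([a,b]))
```

```text
box [[605.1, -128.2, 50.0], [592.1, -232.6, 50.0], [485.7, -222.8, 50.0], [499.3, -114.2, 50.0]] [ 545.55453911 -174.44358118   50.        ]
mouth [ 549.1127295  -177.23886658  115.        ]
rack [[557.0, 305.6, 40.0], [545.3, 128.3, 40.0], [477.6, 123.8, 40.0], [491.6, 310.8, 40.0]] [517.88096918 217.12910222  40.        ]
blob [ 18  24  27  23 514] [271.63229572 185.8540856 ] [521.44803951 276.17451397 112.        ]
blob [10 13 12 10 96] [180.39583333 207.44791667] [522.08542258 274.04065232 112.        ]
blob [11 25  8  6 38] [179.39473684 217.63157895] [497.43238652 276.44118167 112.        ]
```

View pics/z.png

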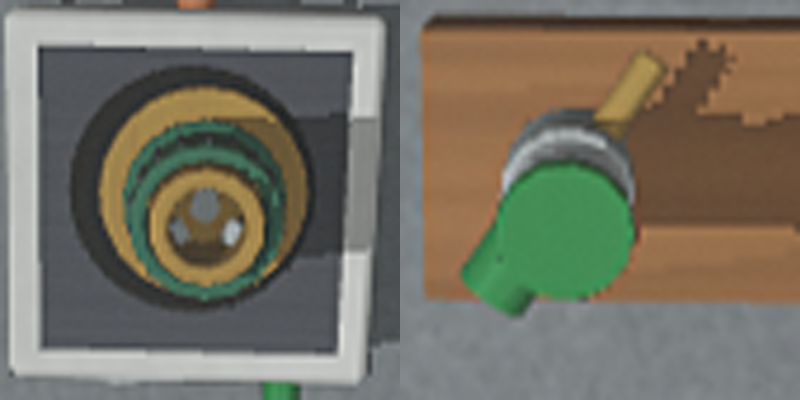

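Estimated positions are socket about (550.5,−175.8) with box yaw about −0.115, and flowmeter about (522,273.5). I'll centre the sleeve along both box axes, then pull it down.

Run:
```python
from h import *
X,Y,yw=550.5,-175.8,-0.115
st=lambda n:print(n,robot.current_tcp_pos().round(1) if hasattr(robot.current_tcp_pos(),'round') else robot.current_tcp_pos(),np.round(robot.current_contact_force(),1),round(robot.current_gripper_width()*93,1),np.round(robot.current_finger_force(),1),round(robot.current_t(),2))
for y in (yw+np.pi/2,yw-np.pi/2,yw): print(y,robot.inverse_kinematics((X,Y,88),(np.pi,0,y)))
y2=min((yw+np.pi/2,yw-np.pi/2),key=lambda y:(lambda q:9 if q is None else abs(q[5]))(robot.inverse_kinematics((X,Y,88),(np.pi,0,y))))
robot.move_ptp((X,Y,150),(np.pi,0,y2))
print(robot.move_linear((X,Y,88),speed=80,f_stop=8)); st("down")
robot.move_gripper(0.0); st("grip x")
robot.move_gripper(0.75)
robot.move_ptp((X,Y,88),(np.pi,0,yw)); st("rot")
robot.move_gripper(0.0); st("grip y")
print(robot.move_linear((X,Y,64),speed=12,f_stop=25)); st("pulled")
```

```text
1.4557963267948966 [-0.50203648  0.4241916   1.63753772  0.          1.07986333 -0.38703648]
-1.6857963267948965 [-5.02036481e-01  4.24191598e-01  1.63753772e+00 -4.44089210e-16
  1.07986333e+00  2.75455617e+00]
-0.115 [-5.02036481e-01  4.24191598e-01  1.63753772e+00 -4.44089210e-16
  1.07986333e+00  1.18375985e+00]
False
down [ 550.9 -176.    88.4] [ 0.3 -0.1 -0. ] 93.1 0.0 7.18
grip x [ 550.2 -175.8   88. ] [-1.4 -0.3  1.5] 38.5 30.0 8.07
rot [ 550.5 -175.8   88. ] [ 0.8 -0.  -0. ] 70.0 0.0 10.18
grip y [ 550.5 -176.    88. ] [-0.4 -1.3  0.1] 39.4 30.0 10.78
True
pulled [ 551.9 -176.3   77.8] [-1.5  0.4  7.1] 39.8 30.0 11.93
```

Run:
```python
from h import *
import pickle
print(robot.current_tcp_pos(),robot.current_contact_force())
robot.move_gripper(0.75); robot.sleep(.1)
print(robot.current_tcp_pos(),robot.current_contact_force())
p=robot.current_tcp_pos()
robot.move_linear((p[0],p[1],150),speed=120)
robot.move_ptp((505,-171,230),(np.pi,0,-0.115)); robot.sleep(.3)
c=robot.get_image("wrist"); pickle.dump(c,open("w2.pkl","wb"))
print(robot.current_t())
u,v=map(int,proj(c,(550.5,-176,100))); print(u,v,proj(c,(550.5,-176,115)))
k=c["img"][max(0,v-70):v+70,u-70:u+70]; cv2.imwrite("pics/w2.png",cv2.resize(k,(560,int(560*k.shape[0]/140)),interpolation=cv2.INTER_CUBIC))
```

```text
[ 551.864721   -176.3042488    77.78845995] [-1.51800413  0.39621911  7.06700111]
[ 551.25731133 -176.6339658    76.98343906] [ 0.01280448  0.57354657 -0.01683864]
14.2917
278 152 (np.float64(278.045908963706), np.float64(154.21980278328797))
```

View pics/w2.png

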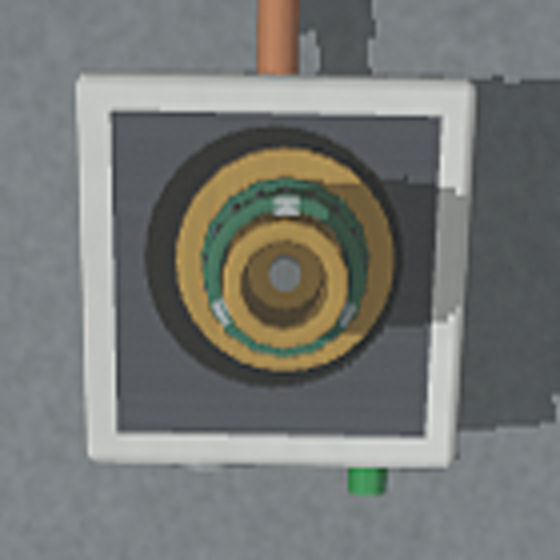

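The sleeve is back with the pawls withdrawn into it, and the mouth at crop (285,282) implies about (552,−177). Now I'll fetch the flowmeter.

Run:
```python
from h import *
st=lambda n:print(n,np.round(robot.current_tcp_pos(),1),np.round(robot.current_contact_force(),1),round(robot.current_gripper_width()*93,1),np.round(robot.current_finger_force(),1),round(robot.current_t(),2))
o=(np.pi,0,-0.05); X,Y=522,273.5
robot.move_ptp((X,Y,170),o)
print(robot.move_linear((X,Y,73),speed=90,f_stop=8)); st("at")
robot.move_gripper(0.0); st("grip")
p=robot.current_tcp_pos()
robot.move_linear((p[0],p[1],240),speed=110); robot.sleep(.2); st("lift")
robot.move_ptp((551.6,-176.6,240),o); robot.sleep(.2); st("over")
c=robot.get_image("wrist"); cv2.imwrite("pics/w3.png",c["img"])
```

```text
False
at [522.5 273.7  73.7] [-0.1 -0.8  0.5] 69.8 0.0 17.17
grip [522.2 273.5  73.4] [-1.   0.3  3.9] 26.8 62.3 17.99
lift [522.  273.4 239.5] [-0.   0.8 -3.6] 26.9 61.6 19.86
over [ 551.9 -175.5  240.1] [-0.  -0.5 -3.2] 26.8 61.6 21.71
```

View pics/w3.png

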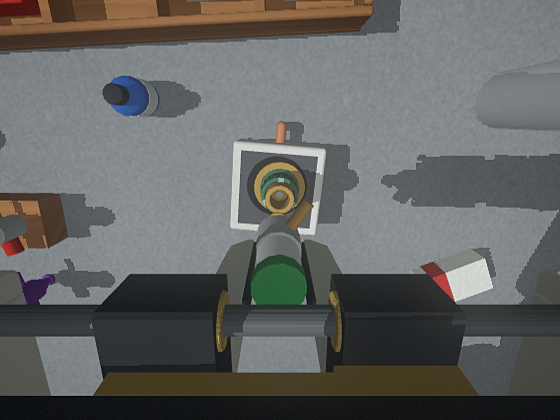

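The flowmeter is held upright (cap at (278,283)) above the socket (mouth at (280,200)). Now a slow feel downward.

Run:
```python
from h import *
st=lambda n:print(n,np.round(robot.current_tcp_pos(),1),np.round(robot.current_contact_force(),1),np.round(robot.current_ft_torque(),2),round(robot.current_t(),2))
X,Y=551.6,-176.6
robot.move_linear((X,Y,188),speed=60); robot.sleep(.2); st("pre")
print(robot.move_linear((X,Y,160),speed=12,f_stop=5)); st("feel")
```

```text
pre [ 551.8 -176.7  188.5] [ 0.   0.4 -3.9] [ 0.04 -0.   -0.01] 22.98
False
feel [ 551.6 -176.6  160.1] [ 0.8  0.8 -3.5] [ 0.04  0.05 -0.01] 25.46
```

The probe is about 16 mm in with no resistance. Pressing through the pin until the shoulder stops.

Run:
```python
from h import *
st=lambda n:print(n,np.round(robot.current_tcp_pos(),1),np.round(robot.current_contact_force(),1),np.round(robot.current_ft_torque(),2),round(robot.current_t(),2))
p=robot.current_tcp_pos()
print(robot.move_linear((551.6,-176.6,141),speed=8,f_stop=14)); st("press"); robot.sleep(.3); st("rest")
```

```text
True
press [ 552.  -176.9  146.3] [-0.9 -0.1  3.9] [-0.    0.19 -0.01] 27.12
rest [ 552.  -176.8  146.3] [-1.6  0.6  5. ] [0.01 0.14 0.05] 27.43
```

Run:
```python
from h import *
st=lambda n:print(n,np.round(robot.current_tcp_pos(),1),np.round(robot.current_contact_force(),1),round(robot.current_t(),2))
p=robot.current_tcp_pos()
print(robot.move_linear((p[0],p[1],p[2]+4),speed=8,f_stop=14)); st("tug")
robot.move_gripper(0.6); robot.sleep(.2); st("open")
p=robot.current_tcp_pos()
robot.move_linear((p[0],p[1],260),speed=120)
robot.move_ptp((470,-168,270),(np.pi,0,-0.115)); robot.sleep(.3)
c=robot.get_image("wrist"); u,v=map(int,proj(c,(551,-176,120)));print(u,v,proj(c,(551.8,-176.8,187)),proj(c,(551.8,-176.8,85)))
k=c["img"][max(0,v-80):v+80,u-80:u+80]
s=robot.get_image("scene"); u,v=map(int,proj(s,(551,-176,120))); m=s["img"][v-60:v+60,u-60:u+60]
cv2.imwrite("pics/fin.png",np.hstack([cv2.resize(q,(400,400),interpolation=cv2.INTER_CUBIC) for q in(k,m)])); st("end")
```

```text
True
tug [ 550.7 -176.3  147.7] [ 1.8 -1.5 -3.1] 27.98
open [ 550.4 -176.   147.5] [-0.1 -0.3 -0.1] 28.87
276 115 (np.float64(277.1042922130068), np.float64(113.21815108439927)) (np.float64(277.462450575376), np.float64(114.55377437727849))
end [ 470.4 -168.   269.6] [ 0.9 -0.6 -0. ] 30.77
```

View pics/fin.png

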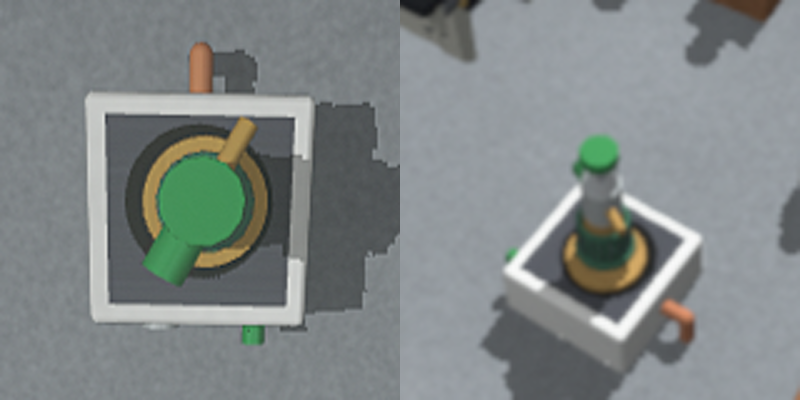

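Run:
```python
from h import *
import pickle
s0=pickle.load(open("scene0.pkl","rb")); s=robot.get_image("scene")
def col(c):
    u,v=proj(c,(551,-176,85)); u=int(round(u)); v=int(round(v))
    h=cv2.cvtColor(c["img"][v-25:v+25,u-4:u+5],cv2.COLOR_BGR2HSV)
    m=cv2.inRange(h,(60,60,20),(95,255,200)); r=np.where(m.sum(1)>255*3)[0]+v-25
    return r
print(col(s0),col(s)); 
for z in(108,98,70,60): print(z,proj(s,(551.5,-176.5,z)))
a,b=[cv2.resize(c["img"][225:295,210:280],(400,400),interpolation=cv2.INTER_CUBIC) for c in(s0,s)]
cv2.imwrite("pics/cmp.png",np.hstack([a,b]))
```

```text
[263 264 265 266 267 268 269 270 271 272] [237 238 239 240 241 242 243 244 264 265 266 267 268 269 270 271 272]
108 (np.float64(244.9494498791717), np.float64(256.9395547125702))
98 (np.float64(245.11501575967702), np.float64(259.2992990505926))
70 (np.float64(245.56809598714906), np.float64(265.7568704909401))
60 (np.float64(245.7262655782682), np.float64(268.0111984717511))
```

View pics/cmp.png

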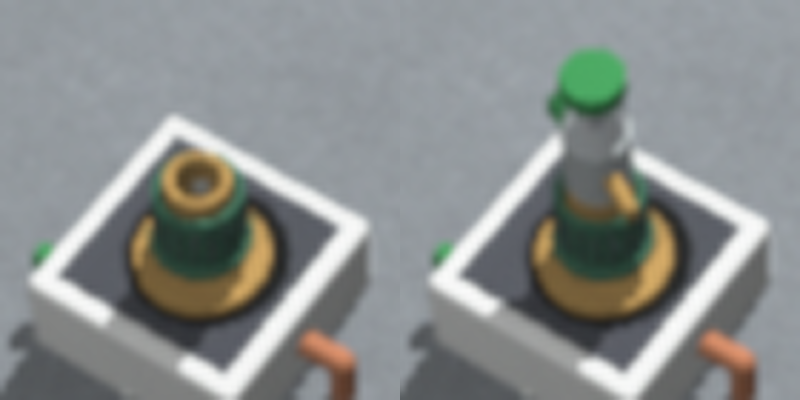

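The sleeve's lower edge is at the same place as at the start (row 272), so it has sprung forward. The flowmeter stands upright with its shoulder on the mouth, and the arm is clear.

```bash
python3 -c "
from bench import robot
print(robot.hand_in(),robot.current_t())"
```

```text
the job is handed in; nothing more can be done
the job is handed in; nothing more can be done
```

The green-capped flowmeter is in the oxygen outlet with its probe home, the sleeve sprung forward to lock it, and the gripper released and clear; I handed the job in at about 31 s of the 64 s, and no verdict came back.

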